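# Find the rattling case

## Task

Swing the magnifier aside to the right by its knob so that, seen from above, its ring stands at least 5 cm clear of all three cases, and leave it there. Then lift and shake the sealed parts cases one at a time to find the one that rattles with a loose ball, standing every quiet one you lifted back level on its own pad. Finish while holding the rattling one out, level and still, about 15 cm above the middle of the white plate, and leave everything else on the desk where it is.

Things in the scene. Friction and masses are not known exactly. Their poses are not given: they have to be found in the camera images.
- magnifier (a joint): swing angle of the magnifier's arm about the upright post, rad. 0: the arm points towards the robot, within 0.13 rad of -x; growing: the ring moves to the robot's right (-y). Range -0.6 to 1.3; the joint is stiff (about 1.5 N at the knob) and stays where it is left
- magnifier_hinge (a point): on the axis of the post (fixed, upright, its round foot 110 mm in diameter), at the height of the level arm, 206 mm above the desk
- magnifier_lens (a point): centre of the magnifier's ring (outer diameter 104 mm, 16 mm thick), 240 mm from the hinge axis, 206 mm above the desk; at the start it hangs over the cases
- magnifier_knob (a point): centre of the top of the upright black knob at the free end of the arm, 300 mm from the hinge axis: a cylinder 22 mm in diameter whose top is 256 mm above the desk; it stands 40 mm above the ring's upper face, its middle 8 mm outside the ring's outer edge
- case_1: Sealed metal parts case: flat box 116 mm long (its x), 54 mm wide (its y), 53 mm high, with a fixed grey lid flush with its sides (top 10 mm); pinch it across the width. 150 to 490 g; weight does not tell which rattles. Starts on its own fixed round cork pad, 72 mm across, 4 mm thick, lying within 0.25 rad of world x. Origin: centre of the underside; z: up through the lid
- case_2: Looks just like case_1 (sizes, origin, axes). Any one of the three has a loose 32 mm, 130 g steel ball inside; the inner floor falls slightly from the middle to both ends, so the ball rests at one end, 38 mm off the middle. Shaken and tipped along its length (80 mm, 0.35 rad, under half a second) it rolls across and knocks; held level, the moment then differs by about 0.1 N m
- case_3: Looks just like case_1 (sizes, origin, axes). The two cases without the ball hold nothing loose and balance about their middle
- plate: White ceramic plate, 80 x 80 x 4 mm, fixed flat on the desk on the far side, where the case is to be held out. Origin: centre of the underside
- oil_bottle: Small amber bottle, diameter 26 mm, 55 mm high, standing between the cases and the post; loose, a bystander to be left where it is. Origin: centre of the underside
- slide_box: Flat grey slide box, 30 x 85 x 30 mm, on the robot's side of the cases; loose, a bystander to be left where it is. Origin: centre of the underside
- mouse: Black round mouse, diameter 66 mm, 33 mm high; loose, a bystander to be left where it is. Origin: centre of the underside
- screwdriver: Screwdriver, 160 mm long, lying on the desk; loose, a bystander to be left where it is
- jar: Glass jar with white cap, diameter 54 mm, 70 mm high; loose, a bystander to be left where it is. Origin: centre of the underside
- mug: White mug, diameter 80 mm, 90 mm high; loose, a bystander to be left where it is. Origin: centre of the underside
Mind the look-alikes: they are no part of the job. Leave any pink look-alike of the case_1 alone. What is shaped like the case_3 but pink is not meant.

How it is judged:
By the outcome, as a careful person would: the job done as asked, in the order asked, and still so for the second after the job is handed in, while the arm keeps its last pose, push and grip.
It also fails if it takes over 72 s, if anything falls off the work surface, if the arm or the gripper's body presses on something with over 40 N, if the wrist force passes 120 N, or if a joint passes its speed limit or range.

## Robot

A 6-joint arm with a two-finger parallel gripper is mounted at the origin on the work surface. World frame = base frame: x ahead of the robot, y to its left, z up, the work surface at z = 0. Lengths are in mm, angles in rad, forces in N, time in s.
With the tool pointing down it reaches from about 400 to 825 mm from the base axis. Payload 7 kg.
Tool frame: the origin (TCP) lies at the very end of the fingers, on their centre line; the grasp point (between the pads) lies 19 mm behind it; z points along the fingers, y is the direction in which the jaws open and shut (so a half turn about z gives the same grasp; the last joint's range is limited). The gripper opens to 88 mm and grips with 3 to 60 N. Pads are 19 mm wide; open, the fingers measure 130 mm over their backs; the gripper's body (78 mm by 193 mm) begins 47 mm behind the grasp point.
Start: joints at [1.465, 0.359, 0.012, 0, -1.224, -0.288], TCP at [259.004, 623.307, 226.561] pointing down, gripper open.
Joint ranges: [-3.07, 3.07], [-1.43, 2.12], [-1.02, 1.25], [-3.03, 1.67], [-3.05, -0], [-3.03, 3.03]. Speed limits (rad/s): [2.39, 2.39, 3.01, 3.14, 3.14, 3.14].

## Interface

Orientations are given as a unit quaternion [x, y, z, w].
In Python, from plant import bot gives the robot as it stands. Calls block until the motion is done:
- bot.move_ptp(position, orientation): joint-space move of the TCP to a pose.
- bot.line_to(position, velocity=150, ori=None): straight line of the TCP; ori=None keeps the orientation; velocity is the mean speed in mm/s.
- bot.move_joints(angles): joint-space move.
- bot.move_gripper(opening, force=None): finger opening in mm; force is the grip in N (None keeps the last); returns when the fingers have stopped.
- bot.pause(seconds).
- bot.solve_ik(position, orientation): joint angles nearest the present ones, or None.
- bot.read_state(): the state.
- bot.camera(name): name is "side" or "top"; returns the picture (420x560x3 uint8, red, green, blue); there is no depth.
- bot.get_calibration(name): a dict with "fx", "fy", "cx", "cy" (pixels), "view" (4x4, takes a point from world to camera coordinates). Camera axes: x right, y up, looking along -z (the intrinsics and any distortion apply to the point x, -y, -z); pixel columns grow to the right and rows downward; lengths in mm; the calibration is good to about 2 mm. A picture is of the moment at which its call begins. get_calibration takes no time and is no camera call.
A pose or a line that the arm cannot do raises bot.Unreachable and nothing moves.
- bot.close_job(): hands the job in, once; it reports no verdict.
The state is a dict: "t": time; "joint_pos": joint angles; "qvel": joint speeds; "tau": joint torques, N m; "tcp_pos": TCP position; "eef_rot": TCP orientation; "contact_force": force on the tool from outside, world axes, zero at the start; "moment": the same for the moment, N m; "width": finger opening in mm.
Only numpy, scipy, OpenCV 4.12 (cv2) and the standard library are available. Lean on these libraries where they do the work, as an engineer would, in place of code of your own. Each camera call takes 0.05 s, during which the arm holds its last target.

## Working session

There is one attempt and no reset: what is moved stays moved. The work goes in short steps, each a Python script; the robot and the scene stay as the last script left them, time stands still between calls to the robot, and variables do not carry over. Pictures are saved under pics/ and viewed, and the job is handed in when it is done.

```bash
ls; mkdir -p pics
python3 - <<'E'
from plant import bot
import cv2,json
for n in("top","side"):
    im=bot.camera(n); cv2.imwrite(f"pics/{n}0.png",im[:,:,::-1])
    c=bot.get_calibration(n); print(n,c)
print(bot.read_state())
E
```

```text
pics
top {'fx': 378.9236072826833, 'fy': 378.9236072826833, 'cx': 280.05406261951873, 'cy': 208.03100303818752, 'view': array([[ 9.03690674e-02, -9.95908340e-01,  9.69604683e-05,
         7.09901558e+00],
       [ 9.72610088e-01,  8.82759108e-02,  2.15027859e-01,
        -5.70560646e+02],
       [-2.14156598e-01, -1.93375624e-02,  9.76607910e-01,
        -1.20315013e+03],
       [ 0.00000000e+00,  0.00000000e+00,  0.00000000e+00,
         1.00000000e+00]])}
side {'fx': 438.9478153379909, 'fy': 438.9478153379909, 'cx': 288.0300533719322, 'cy': 206.89937622721752, 'view': array([[ 9.82699653e-01, -1.84840609e-01,  1.16336110e-02,
        -5.38884960e+02],
       [ 1.25348430e-01,  7.10023401e-01,  6.92931845e-01,
        -2.17701872e+02],
       [-1.36342080e-01, -6.79485629e-01,  7.20909230e-01,
        -1.24248702e+03],
       [ 0.00000000e+00,  0.00000000e+00,  0.00000000e+00,
         1.00000000e+00]])}
{'t': 0.1, 'joint_pos': array([ 1.46510392e+00,  3.59324467e-01,  1.11345169e-02, -2.67031037e-04,
       -1.22408666e+00, -2.88079513e-01]), 'qvel': array([-2.93151448e-03, -1.54835197e-03,  1.89646978e-03,  5.14472951e-04,
       -9.84484274e-05,  1.35165260e-03]), 'tau': array([-4.46664963e-04, -5.84165883e+01,  2.93751240e+01,  7.01554388e+00,
        1.01261563e-02, -4.67418420e-05]), 'tcp_pos': array([258.86475812, 622.91782408, 225.71094917]), 'eef_rot': array([ 9.80671318e-01, -1.95660937e-01, -5.76130841e-05,  7.48496590e-04]), 'contact_force': array([-0.09836903,  0.33279116,  0.47169895]), 'moment': array([ 0.02881558,  0.00972716, -0.05995196]), 'width': 87.67318935321512}
```

View pics/top0.png

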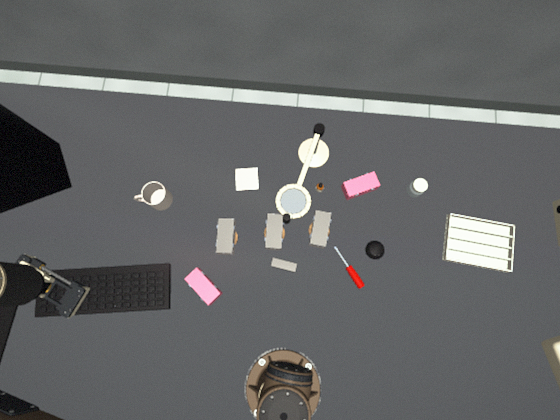

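View pics/side0.png

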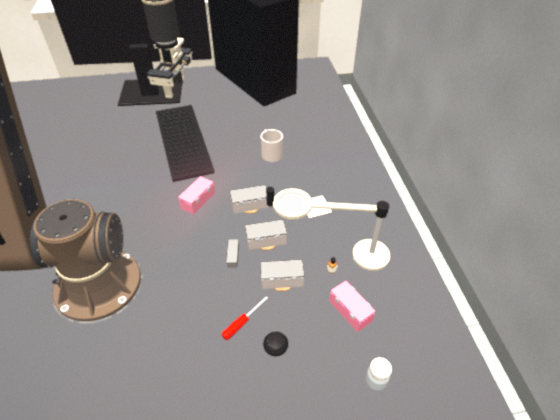

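```bash
cat > h.py <<'E'
import numpy as np, cv2
from plant import bot
def ray(n,u,v):
    c=bot.get_calibration(n);R=c["view"][:3,:3];t=c["view"][:3,3]
    d=R.T@np.array([(u-c["cx"])/c["fx"],-(v-c["cy"])/c["fy"],-1.]); o=-R.T@t
    return o,d
def atz(n,u,v,z):
    o,d=ray(n,u,v); return (o+d*(z-o[2])/d[2])
def proj(n,p):
    c=bot.get_calibration(n);q=c["view"][:3,:3]@np.asarray(p,float)+c["view"][:3,3]
    return np.array([c["cx"]+c["fx"]*q[0]/-q[2], c["cy"]-c["fy"]*q[1]/-q[2]])
def tri(a,b):
    (o1,d1),(o2,d2)=ray("top",*a),ray("side",*b)
    A=np.stack([d1,-d2],1);s=np.linalg.lstsq(A,o2-o1,rcond=None)[0]
    p,q=o1+s[0]*d1,o2+s[1]*d2
    return (p+q)/2,np.linalg.norm(p-q)
def down(yaw):  # tool down, jaw (tool y) direction at angle yaw from world y
    from scipy.spatial.transform import Rotation as R
    return (R.from_euler('z',yaw)*R.from_quat([1,0,0,0])).as_quat()
E
python3 - <<'E'
import cv2
im=cv2.imread("pics/top0.png");cv2.imwrite("pics/c0.png",cv2.resize(im[110:310,195:395],None,fx=3.0,fy=3.0,interpolation=cv2.INTER_CUBIC))
im=cv2.imread("pics/side0.png");cv2.imwrite("pics/c1.png",cv2.resize(im[170:320,200:400],None,fx=4,fy=4,interpolation=cv2.INTER_CUBIC))
E
```

```text
(no output)
```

View pics/c0.png

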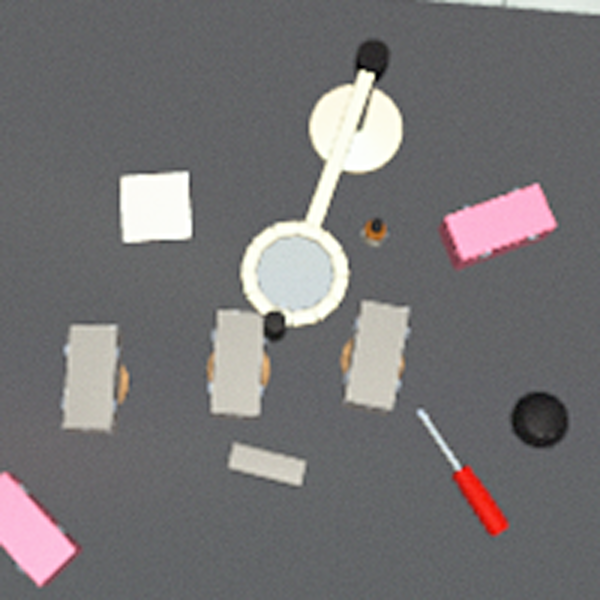

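View pics/c1.png

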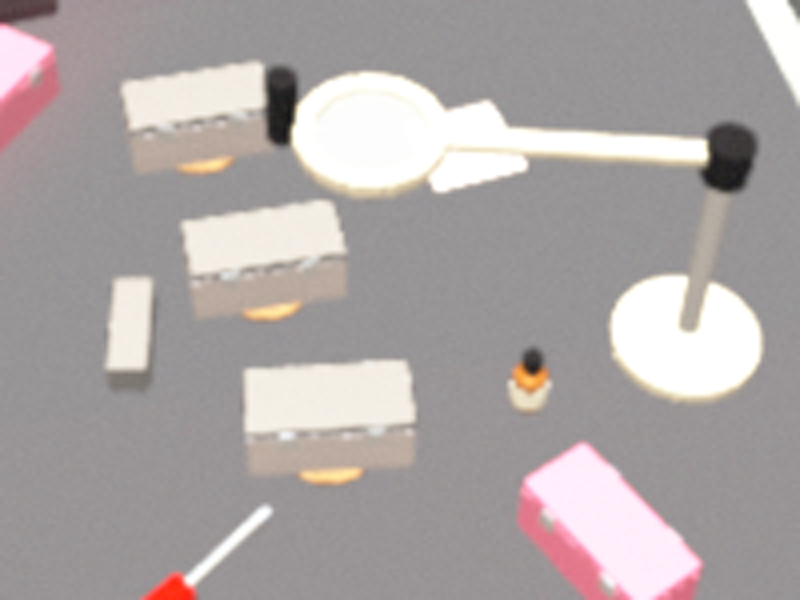

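```bash
cat > m.py <<'E'
from h import *
T=lambda p:(p[0]/3+195-1/3,p[1]/3+110-1/3)
S=lambda p:(p[0]/4+200-.375,p[1]/4+170-.375)
t={'A':[(70,325),(118,325),(111,431),(62,429)],'B':[(217,310),(264,312),(260,417),(210,413)],'C':[(363,301),(410,307),(394,410),(344,403)]}
s={'A':[(122,82),(263,63),(268,107),(132,128)],'B':[(181,222),(333,201),(346,244),(191,276)],'C':[(245,369),(408,361),(414,427),(247,437)]}
for k in t:
    a=np.array([atz("top",*T(p),57)[:2] for p in t[k]]); b=np.array([atz("side",*S(p),57)[:2] for p in s[k]])
    for n,P in(('top',a),('side',b)):
        r=cv2.minAreaRect(P.astype(np.float32)); print(k,n,P.mean(0).round(1),np.round(r[1],1))
    d=a[0]+a[1]-a[2]-a[3];print(' yaw top',np.arctan2(d[1],d[0])); d=b[1]+b[2]-b[0]-b[3];print(' yaw side',np.arctan2(d[1],d[0]))
print('knob',tri(T((276,317)),S((282,76))), atz("top",*T((276,317)),256), atz("side",*S((282,76)),256))
print('lens',tri(T((295,270)),S((370,128))),atz("top",*T((295,272)),214),atz("side",*S((370,128)),214))
print('foot',atz("top",*T((356,128)),5),atz("side",*S((686,335)),5))
print('plate',atz("top",*T((156,207)),4))
print('bottle',atz("top",*T((375,238)),0),'slide',atz("top",*T((267,464)),30), atz("side",*S((133,315)),30))
E
python3 m.py
```

```text
A top [460.3 232.1] [117.6  53.5]
A side [461.9 231.5] [116.5  54. ]
 yaw top 0.0509825778835259
 yaw side 0.03162169740546735
B top [491.1  72.1] [117.1  54.8]
B side [492.4  72.9] [117.9  53.9]
 yaw top 0.041641694945493225
 yaw side 0.04930490831598726
C top [513.6 -81.2] [ 55.  119.1]
C side [514.6 -82.5] [ 57.3 115. ]
 yaw top -0.09891719583353237
 yaw side -0.1112404655003064
knob (array([504.85668196,  34.40257189, 256.99186676]), np.float64(1.5782416603608878)) [505.85972153  34.44345075 256.        ] [504.20663315  35.22771392 256.        ]
lens (array([561.87646139,  19.91326981, 213.08571639]), np.float64(2.254144838784498)) [560.80065532  19.79815956 214.        ] [560.53864542  18.73033141 214.        ]
foot [796.00375496 -41.2755569    5.        ] [796.35857056 -36.13142899   5.        ]
plate [676.0840553  187.70852695   4.        ]
bottle [ 6.62708200e+02 -7.37791255e+01  2.27373675e-13] slide [385.24672067  30.05583743  30.        ] [388.77037314  35.92772596  30.        ]
```

```bash
cat >> h.py <<'E'
H=np.array([796.,-39.])
def knob(phi,z): return [H[0]-300*np.cos(phi),H[1]-300*np.sin(phi),z]
def st():
    s=bot.read_state(); return round(s['t'],2),s['tcp_pos'].round(1),s['contact_force'].round(2),s['moment'].round(3),round(s['width'],1)
CA=(461,232,.041);CB=(491.8,72.5,.045);CC=(514.1,-82,-.105);PL=(676,188)
E
python3 - <<'E'
from h import *
for phi in(-.249,.2,.6,1.07): print(phi,np.round(bot.solve_ik(knob(phi,310),down(phi)),2))
for c in(CA,CB,CC,(676,188,.04)): print(c,np.round(bot.solve_ik([c[0],c[1],150],down(c[2])),2))
q=bot.read_state()['eef_rot']
phi=-.249
bot.move_gripper(60)
bot.move_ptp(knob(phi,320),down(phi)); print(st())
E
```

```text
-0.249 [ 0.46  0.03 -0.21  0.   -1.33  0.86]
0.2 [ 0.19  0.04 -0.2   0.   -1.33  1.58]
0.6 [-0.03  0.17 -0.05  0.   -1.35  2.2 ]
1.07 [-0.16  0.4   0.26  0.   -1.43  2.8 ]
(461, 232, 0.041) [ 0.85  0.16 -0.44  0.   -0.96  0.76]
(491.8, 72.5, 0.045) [ 0.54  0.13 -0.48  0.   -0.96  1.07]
(514.1, -82, -0.105) [ 0.22  0.17 -0.43  0.   -0.97  1.25]
(676, 188, 0.04) [ 0.55  0.45 -0.02  0.   -1.1   1.06]
(3.1, array([505.4,  35.5, 319.8]), array([-0.07,  0.57, -0.7 ]), array([-0.022,  0.048,  0.016]), 60.0)
```

Run:
```python
from h import *
phi=-.249
bot.line_to(knob(phi,230),150); print(st())
cv2.imwrite("pics/k_t.png",cv2.resize(bot.camera("side")[150:270,220:380,::-1],None,fx=4,fy=4))
bot.move_gripper(36,5); print(st())
```

```text
(3.85, array([505.9,  35.2, 230.8]), array([ 0.38, -0.11, -0.08]), array([-0.005, -0.01 , -0.031]), 60.1)
(4.55, array([505.3,  34.9, 230. ]), array([-0.22,  1.72, -0.03]), array([-0.036,  0.015,  0.021]), 35.7)
```

View pics/k_t.png

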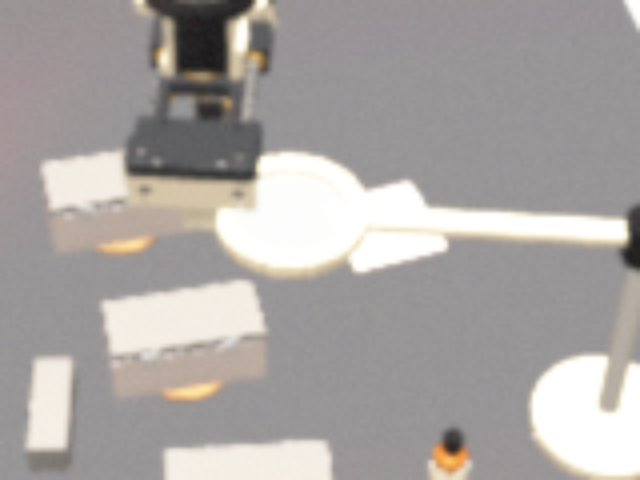

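The jaw straddles the knob, which is hidden behind the near finger at about (190,190) in the crop. Next is the swing.

Run:
```python
from h import *
for phi in np.linspace(-.249,1.07,7)[1:]:
    bot.line_to(knob(phi,230),160,ori=down(phi)); s=st(); print(s[0],s[1],s[2],s[4])
bot.move_gripper(60); 
bot.line_to(knob(1.07,320),200); print(st())
for n in("top","side"): cv2.imwrite(f"pics/{n}1.png",bot.camera(n)[:,:,::-1])
```

```text
5.11 [496.2 -30.3 230. ] [-0.52  0.27  0.37] 36.0
5.67 [501.5 -95.3 229.8] [-0.1   0.41  0.37] 36.2
6.22 [ 520.8 -158.   229.8] [-0.65 -0.07 -0.35] 36.3
6.78 [ 553.3 -214.9  229.9] [0.01 0.2  0.4 ] 35.9
7.34 [ 597.5 -263.5  229.9] [-0.37  0.03 -0.05] 36.1
7.9 [ 651.3 -301.4  230. ] [-0.04 -0.51  0.25] 36.1
(9.15, array([ 652. , -302.1,  320.4]), array([-0.24,  0.89, -0.25]), array([-0.063, -0.057,  0.004]), 60.1)
```

View pics/top1.png

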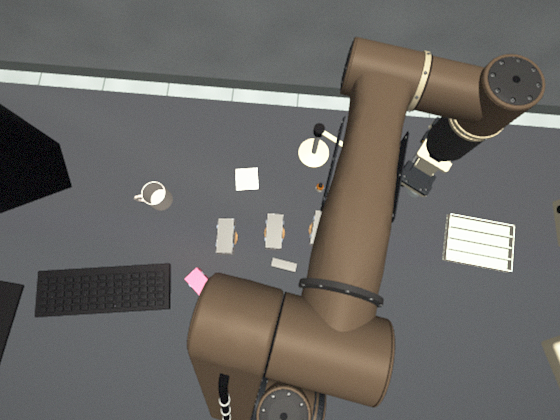

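View pics/side1.png

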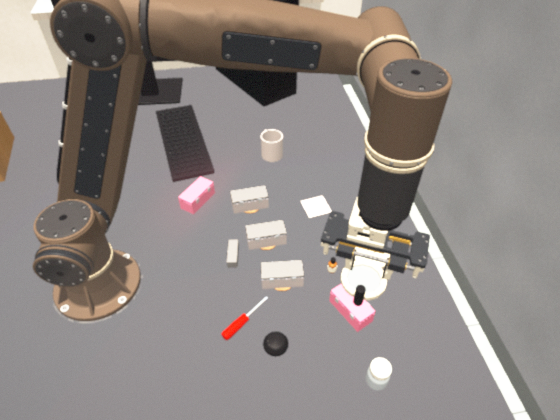

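The magnifier has been swung aside. In the side view the knob is at (359,290), by the gripper and well away from the cases, and nothing else moved. Next I'll pick case C, the right-hand one.

```bash
cat >> h.py <<'E'
from scipy.spatial.transform import Rotation as Ro
def tilt(yaw,a):  # tip about case y axis
    return (Ro.from_euler('z',yaw)*Ro.from_euler('y',a)*Ro.from_quat([1,0,0,0])).as_quat()
def meas(n=12):
    F=[];M=[]
    for _ in range(n):
        s=bot.read_state();F.append(s['contact_force']);M.append(s['moment']);bot.pause(.04)
    return np.mean(F,0).round(2),np.mean(M,0).round(4),(np.std(M,0)/n**.5).round(4)
def pick(c,zg=15,lift=190):
    x,y,w=c
    bot.line_to([x,y,zg],180); 
    bot.move_gripper(40,45); print('grip',st())
    bot.line_to([x,y,lift],180); print('up',st())
def shake(c,z=190):
    x,y,w=c; e=np.array([np.cos(w),np.sin(w),0]); p=np.array([x,y,z])
    for a in(.35,-.35):
        # tip & move, then level again
        bot.line_to(p+e*40*np.sign(a),200,ori=tilt(w,a))   
        bot.line_to(p-e*40*np.sign(a),220,ori=tilt(w,a))
        bot.line_to(p,150,ori=down(w)); bot.pause(.3)
        print(a,meas(),st()[0])
def place(c,zg=15):
    x,y,w=c
    bot.line_to([x,y,zg+12],180); bot.line_to([x,y,zg+.5],40); print('down',st())
    bot.move_gripper(85); bot.line_to([x,y,130],200); print('free',st())
E
python3 - <<'E'
from h import *
c=CC
k=atz("side",359,289,256);print('knob',k,np.hypot(*(k[:2]-H)))
bot.move_gripper(86)
bot.move_ptp([c[0],c[1],300],down(c[2])); print(st())
bot.line_to([c[0],c[1],100],220)
cv2.imwrite("pics/cc.png",cv2.resize(bot.camera("side")[200:320,200:360,::-1],None,fx=4,fy=4))
E
```

```text
knob [ 642.64239861 -304.02874653  256.        ] 306.200572161762
(11.32, array([514.4, -82.2, 300.2]), array([ 0.35, -0.54, -0.23]), array([-0.108, -0.052,  0.034]), 85.7)
```

View pics/cc.png

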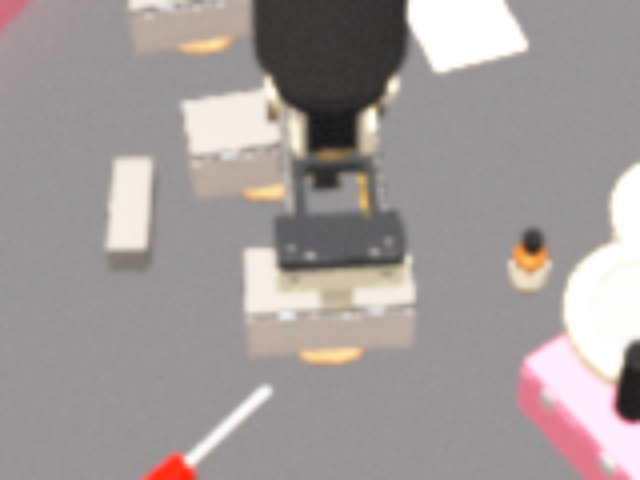

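Case C, the grey one at (330,290) in the crop, sits centred under the open jaws and its yaw matches. Grip, lift and shake.

Run:
```python
from h import *
pick(CC); print(meas(6)); shake(CC); print(st())
```

```text
grip (13.68, array([514.6, -81.8,  15.5]), array([-1.26,  2.73,  5.72]), array([ 0.879,  0.265, -0.033]), 53.6)
up (14.8, array([513.1, -82.1, 188.6]), array([-0.53,  0.23, -3.67]), array([-0.042,  0.073,  0.035]), 54.0)
(array([-0.34, -0.04, -3.39]), array([-0.0235,  0.0338, -0.0115]), array([0.0118, 0.0103, 0.0129]))
0.35 (array([ 0.06, -0.12, -3.22]), array([-0.0319,  0.042 , -0.002 ]), array([0.0064, 0.006 , 0.007 ])) 17.37
-0.35 (array([-0.24,  0.19, -3.07]), array([-0.048 , -0.0546,  0.0019]), array([0.0073, 0.0064, 0.0075])) 19.88
(19.88, array([514.1, -82. , 189.9]), array([-0.34,  0.96, -2.82]), array([-0.003, -0.08 ,  0.025]), 53.8)
```

The level-held My went from +0.042 to −0.055, a change of 0.097 N·m that matches the ball. I'll repeat the shake to rule out slip and check by eye that the case is level.

Run:
```python
from h import *
shake(CC)
for n in("top","side"): cv2.imwrite(f"pics/{n}2.png",bot.camera(n)[:,:,::-1])
```

```text
0.35 (array([-0.21,  0.06, -3.21]), array([-0.0298,  0.0327, -0.0071]), array([0.0085, 0.0085, 0.0075])) 22.19
-0.35 (array([ 0.01,  0.13, -3.34]), array([-0.0511, -0.0666,  0.0098]), array([0.0081, 0.0083, 0.0113])) 24.7
```

View pics/side2.png

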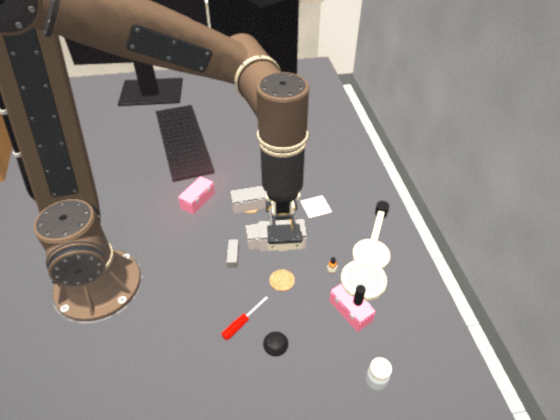

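The result repeats: +0.033 and −0.067 on the second round, 3.3 N of weight, and the case is still level in the side view at (281,236). Case C is the rattler and no other case was lifted. Next I'll carry it over the plate.

Run:
```python
from h import *
print('plate side',atz("side",316,206.5,4))
bot.line_to([676,188,190],150); bot.line_to([676,188,165],60); bot.pause(.5)
print(st(), bot.read_state()['eef_rot'], down(CC[2]), np.abs(bot.read_state()['qvel']).max())
for n in("top","side"): cv2.imwrite(f"pics/{n}3.png",bot.camera(n)[:,:,::-1])
im=cv2.imread("pics/side3.png")
cv2.imwrite("pics/z3.png",cv2.resize(im[130:330,210:410],None,fx=3,fy=3))
```

```text
plate side [677.63016285 184.94674868   4.        ]
(28.12, array([676. , 188. , 165.1]), array([ 0.02,  0.26, -3.93]), array([-0.027, -0.069,  0.019]), 53.6) [ 9.98623437e-01 -5.24521262e-02  6.74485677e-05 -3.36066722e-05] [ 0.99862219 -0.05247589  0.          0.        ] 0.0013157815725852629
```

View pics/z3.png

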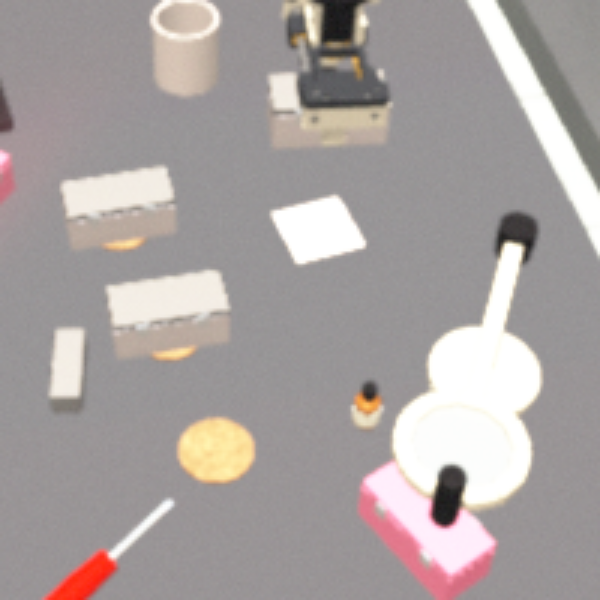

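View pics/top3.png

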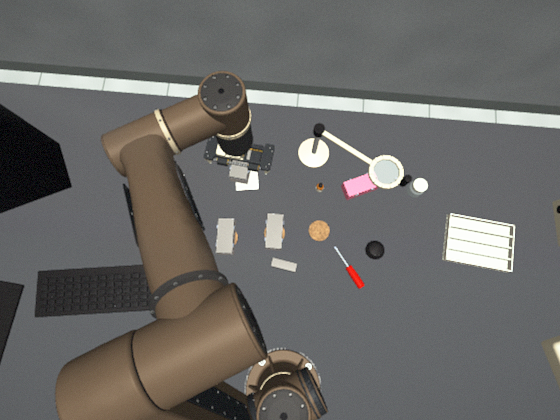

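Run:
```python
from h import *
w=CC[2];R=np.array([[np.cos(w),-np.sin(w)],[np.sin(w),np.cos(w)]])
for sx,sy,z in((-58,-27,154),(58,-27,154),(-58,27,207),(58,-27,207),(-58,-27,207)):
    p=R@[sx,sy]+[676,188]; q=proj("side",[*p,z]); print(sx,sy,z,((q-[210,130])*3+1).round(1))
l=atz("top",386,172,214);print('lens',l,np.hypot(*(l[:2]-H)))
im=cv2.imread("pics/side3.png");cv2.imwrite("pics/z4.png",cv2.resize(im[140:200,290:350],None,fx=10,fy=10,interpolation=cv2.INTER_CUBIC))
```

```text
-58 -27 154 [271.6 147.6]
58 -27 154 [385.3 142.3]
-58 27 207 [267.9  72.6]
58 -27 207 [390.3 102.4]
-58 -27 207 [273.3 107.6]
lens [ 672.81535536 -249.99944899  214.        ] 244.32606113545427
```

View pics/z4.png

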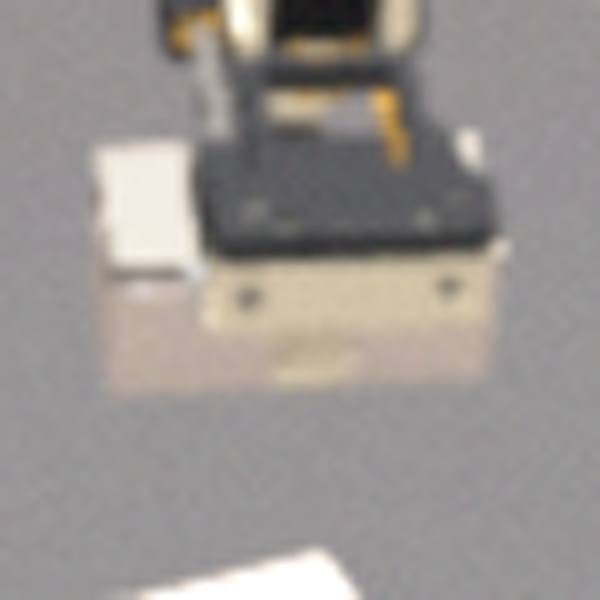

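Run:
```python
from h import *
g=np.mean([bot.camera("side").astype(float) for _ in range(6)],0)
g=g[:,:,0]-g[:,:,2] # red-blue; case is warm
w=CC[2];R=np.array([[np.cos(w),-np.sin(w)],[np.sin(w),np.cos(w)]])
a=proj("side",[*(R@[-58,-27]+[676,188]),154]);b=proj("side",[*(R@[58,-27]+[676,188]),154]);print(a,b)
X=[];Y=[]
for u in range(303,338):
    col=g[168:190,u]; hi=col[2:7].mean(); lo=col[-6:].mean(); th=(hi+lo)/2
    for i in range(4,21):
        if (col[i]-th)*(col[i+1]-th)<=0: X.append(u);Y.append(168+i+(col[i]-th)/(col[i]-col[i+1]));break
X,Y=np.array(X),np.array(Y);m=np.abs(Y-np.median(Y))<2
f=np.polyfit(X[m],Y[m],1);r=Y[m]-np.polyval(f,X[m])
print(m.sum(),'slope',f[0],'+-',r.std()/X[m].std()/m.sum()**.5,'expected',(b-a)[1]/(b-a)[0],'y@a',np.polyval(f,a[0]),np.polyval(f,b[0]))
for dp in(-.02,.02):  # sensitivity to pitch
    a2=proj("side",[*(R@[-58,-27]+[676,188]),154+58*dp]);b2=proj("side",[*(R@[58,-27]+[676,188]),154-58*dp]);print(dp,(b2-a2)[1]/(b2-a2)[0])
```

```text
[300.19682746 178.85991751] [338.10013432 177.10242212]
35 slope -0.05462564230960266 +- 0.003129976816324443 expected -0.04636786422204021 y@a 179.16433372539683 177.09384124271958
-0.02 -0.06121701849262891
0.02 -0.031481046711293995
```

The case is level within about 0.01 rad. Handing in.

Run:
```python
from h import *
print(st()); print(bot.close_job())
```

```text
(28.52, array([676., 188., 165.]), array([ 0.55, -0.61, -3.58]), array([-0.017, -0.028, -0.007]), 53.8)
the job is handed in; nothing more can be done
None
```

I swung the magnifier aside and found the rattling case. I handed in at 28.5 s holding that case over the plate.

- **Magnifier:** I swung it to the right by its knob, to about 1.07 rad off −x. The ring's centre came out near (673, −250), with its edge about 11 cm clear of where the nearest case had stood.
- **Finding the rattler:** The first case I lifted was the right-hand one on the robot's side. Held level, its moment flipped between about +0.04 and −0.06 N·m after opposite tips, and did so again in a second round. That 0.1 N·m change matches the ball, so I left the other two cases on their pads.
- **Final hold:** The case is gripped at 53.8 mm with the tool at (676, 188, 165), so its underside is about 15 cm above the plate.
- **Checks:** The bottom edge in the side picture shows it level within about 0.01 rad, and the arm was still. In the last pictures the other things on the desk looked unmoved.
- **Disagreements:** The two camera estimates of the plate centre differed by about 3 mm, and I used the top camera's. The ring's distance from the hinge measured 244 mm against the stated 240 mm, which is within picture error.

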